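Thread the spindle rod through a leatherworker's spool rack

TASK

Load the thread rack: set the red spool gently into the rack's empty bay, then slide the metal rod through all three uprights and both spools until the shoulder of its wooden handle rests against the end upright, and let go. The middle upright is a loose slip-in board that may stand out of line, so feel the rod through and never force it (no more than about 2.5 kg of push on the rack). Leave the green spool, the dye jar and the mallet alone.

Things in the scene. Friction and masses are not known exactly. Their poses are not given: they have to be found in the camera images.
- rack: thread rack screwed to the bench: wooden base 100 x 190 x 12 mm, three plywood uprights 80 mm wide, 9 mm thick, tops 84 mm above the bench, at y = -67, 0 and +67 mm, with 58 mm bays between them. Round 11.5 mm holes 64 mm up; those of the end uprights are at x = 0. The middle one, see rack_mid, is loose. Origin: centre of the underside; x to its back, y along the holes to its left end, z up
- rack_mid (a point): point midway between the holes of the end uprights, fixed to the rack (rack y = 0, 64 mm up). The middle upright stands here in a groove: a loose 9 mm board whose hole may be up to 7 mm to the front or back of this point (along rack x) at the start. Its position is not reported. It slides along x against about 4 N of friction, and the rod draws it into line
- hole_left (a point): centre of the left upright's hole, on its outer face (rack y = +71.5 mm, 64 mm up); axes as the rack's
- hole_right (a point): centre of the right upright's hole, on its outer face (rack y = -71.5 mm, 64 mm up); axes as the rack's
- bay_left (a point): where the centre of a spool lies in the middle of the left bay, empty at the start (rack y = +33.5 mm, 62 mm up); axes as the rack's. Bays are open at front, back and top. Two 8 mm steel rails along y, at rack x = -19 and +19 mm, tops 40 mm up, cradle the spools with their bores' centres 2 mm below the line of the holes, so that the rod passes without lifting them
- bay_right (a point): the same for the right bay, which holds the blue spool at the start (rack y = -33.5 mm, 62 mm up)
- rod_grip (a point): middle of the rod's handle, to grasp: orange wood with a brass collar, 22 mm across, 46 mm long. Metal rod 10 mm across, 155 mm from the handle's shoulder to its plain cut nose (edge just broken); 70 g in all. It lies level on a notched rest, axis 30 mm above the bench, handle to the left. y axis: along the rod from nose to handle; shoulder at y = -25 mm, nose at y = -180 mm from here
- rod_shoulder (a point): centre of the handle's flat end from which the metal rod comes out, and which stops against an end upright; axes as rod_grip
- rod_tip (a point): middle of the rod's flat nose; axes as rod_grip
- rod_rest: dark wooden rest of the rod, fixed: base 50 x 110 x 6 mm, two posts at y = -40 and +40 mm, 36 mm high, with notches 12 mm wide in which the rod lies along y; it lifts straight out. Origin: centre of the underside
- spool_red_center (a point): centre of the spool of red thread, lying on its side: 50 mm long along its y axis, two black flanges 56 mm across and 3 mm thick at the ends, 48 mm across over the thread between them (44 mm long), 16 mm bore through its middle along y; 0.14 to 0.28 kg. Centre 28 mm above the bench. Grasp from above over the thread, across y
- spool_blue_center (a point): centre of the like spool of blue thread, which lies in the right bay from the start
- spool_green_center (a point): centre of the like spool of green thread on the bench, to be left alone
- dye_jar: amber glass jar with black lid, 52 mm across, 75 mm high; origin under its centre; to be left alone
- mallet: maul lying behind the rack: pale head 60 mm across and 75 mm long, wooden handle 155 mm along -x; origin under the head; to be left alone
There are look-alikes about, which are no part of the job. What is meant by the part that bears rod_grip is not black or turquoise, and is the smaller of those in its own colour.

How it is judged:
On the way:
1. the red spool lies in the empty left bay of the rack, let go by the fingers, before the rod is threaded (distance between spool_red_center and bay_left below 0.007 m and contact force between the fingers and spool_red below 0.05 N and linear speed of spool_red below 0.03 m/s), for 0.2 s.
At the end, for the whole second after the job is handed in: The rod runs through all three uprights and both spools: shoulder within 3.5 mm of the outer face of an end upright, centred on its hole, rod along the hole line within 0.03 rad; red spool in the left bay and blue in the right (centres within 7 mm of the bay points); all at rest ((distance between rod_shoulder and hole_left below 0.0035 m or distance between rod_shoulder and hole_right below 0.0035 m) and angle between the y axis of rod_grip and the y axis of rack, either way round below 0.03 rad and distance between spool_red_center and bay_left below 0.007 m and distance between spool_blue_center and bay_right below 0.007 m and linear speed of rod below 0.02 m/s and linear speed of each of spool_red, spool_blue below 0.03 m/s); the robot touches nothing.
It fails at once if the rod presses on the rack with more than 25 N (contact force between rod and rack above 25 N).
It fails at once if the red spool is set down on the rack with more than 30 N (contact force between spool_red and rack above 30 N).
It fails at once if the green spool is moved by more than 15 mm (distance of spool_green_center from where it was at the start of the episode above 0.015 m).
It fails at once if the dye jar is moved by more than 15 mm (distance of dye_jar from where it was at the start of the episode above 0.015 m).
It fails at once if the mallet is moved by more than 15 mm (distance of mallet from where it was at the start of the episode above 0.015 m).
It also fails if it takes over 72 s, if anything falls off the work surface, if the arm or the gripper's body presses on something with over 40 N, if the wrist force passes 120 N, or if a joint passes its speed limit or range.

ROBOT

A 7-joint arm with a two-finger parallel gripper is mounted at the origin on the work surface. World frame = base frame: x ahead of the robot, y to its left, z up, the work surface at z = 0. Lengths are in m, angles in rad, forces in N, time in s.
With the tool pointing down it reaches from about 0.4 to 0.85 m from the base axis. Payload 4.5 kg.
Tool frame: the origin (TCP) lies at the very end of the fingers, on their centre line; the grasp point (between the pads) lies 19 mm behind it (tcp_to_grasp is the z of the grasp point in the tool frame, in m); z points along the fingers, y is the line along which they close (so a half turn about z gives the same grasp; the last joint's range is limited). The gripper opens to 88 mm and grips with 3 to 60 N. Pads are 18 mm wide; open, the fingers measure 123 mm over their backs; the gripper's body (75 mm by 187 mm) begins 45 mm behind the grasp point.
Start: joints at [-1.286, 0.689, -0.195, 1.565, 0.157, 0.902, -0.215], TCP at [0.155, 0.605, 0.239] pointing down, gripper open.
Joint ranges: [-3.01, 3.01], [-0.46, 2.08], [-1.47, 1.51], [0.13, 2.56], [-1, 4.14], [0.04, 2.09], [-2.66, 2.66]. Speed limits (rad/s): [2.57, 2.57, 3.14, 3.14, 3.14, 3.14, 3.14].

INTERFACE

Orientations are given as a unit quaternion [x, y, z, w].
In Python, from plant import * gives the robot as it stands. The module is installed in compiled form; this text tells all that it offers.
- The arm moves only by the shell command python3 -m jog 'ROWS' [OPENING] [FORCE]. ROWS is JSON, a list that holds one entry, the list of rows, each a list of 6 numbers: the shift along the tool's x, y, z in m, then the turn, a rotation vector about the tool's x, y, z in rad. In form: [[[dx, dy, dz, ax, ay, az], ...]]. A call has 1 to 12 rows; each row shifts and turns the commanded pose from where the row before left it, along the tool's axes as they then stand; what a row does not reach is not made up. A row lasts 1/8 s, in which the tool goes at most 62.5 mm and 10.7 degrees, less where a joint would pass 70% of its speed; a pose out of reach is approached as far as the arm can. A call with a gripper value outside its range is refused whole. OPENING is the finger opening in m, from 0 to 0.0881, set as the call begins (- or left out, the last holds). The fingers move at their own pace and stop on an object; FORCE is the grip in N (left out, the last holds). Time passes only in rows, so rows that do not move let the fingers close. It gives the time, the measured TCP pose, the force, the opening and the grip force at its end, in the units of the state.
- get_state(): the state, without advancing time (a new reading comes with each control period).
- snapshot(name): name is "scene" or "top" or "wrist"; returns a dict with "frame" (480x640x3 uint8, red, green, blue), "mtx" (3x3 intrinsics, pixels), "xyz" and "orientation" of the camera in the world; the wrist camera has in their place "mount" (4x4, takes a point from camera to tool coordinates, whose origin is the TCP and whose axes are the flange's). Camera axes: x right, y down, z forward; pixel columns grow to the right and rows downward; lengths in m; the calibration is good to about 2 mm. A picture is of the moment at which its call begins: read the wrist's pose just before it. There is no depth.
- finish_job(): hands the job in; it is judged then, once.
The state is a dict: "clock": time; "q": joint angles; "qd": joint speeds; "joint_torque": joint torques, N m; "tool_pos": TCP position; "eef_rot": TCP orientation; "contact_force": force on the tool from outside, world axes, zero at the start; "moment": the same for the moment, N m; "opening": opening from 0.0 (shut) to 1.0 (fully open); "finger_force": force on a finger pad.
Only numpy, scipy, OpenCV 4.12 (cv2) and the standard library are available. Lean on these libraries where they do the work, as an engineer would, in place of code of your own. Each camera call takes 0.05 s, during which the arm holds its last target. There are 200 camera calls.

## Working session

There is one attempt and no reset: what is moved stays moved. The work goes in short steps, Python scripts to look and compute and a shell command to move; the robot and the scene stay as the last step left them, time stands still between calls to the robot, and variables do not carry over. Pictures are saved under pics/ and viewed, at most 10 in all, crops included, and the job is handed in when it is done.

```bash
mkdir -p pics
cat > h.py <<'E'
from plant import *
import numpy as np, cv2
from scipy.spatial.transform import Rotation as R
def snap(n):
    s=get_state(); d=snapshot(n); K=np.array(d["mtx"])
    if n=="wrist":
        T=np.eye(4);T[:3,:3]=R.from_quat(s["eef_rot"]).as_matrix();T[:3,3]=s["tool_pos"]
        M=T@np.array(d["mount"])
    else:
        M=np.eye(4);M[:3,3]=d["xyz"]; o=np.array(d["orientation"])
        M[:3,:3]=R.from_quat(o).as_matrix() if o.size==4 else o
    return d["frame"],K,M
def save(n,f): cv2.imwrite("pics/"+n,cv2.cvtColor(f,cv2.COLOR_RGB2BGR))
def at(K,M,u,v,z):
    r=M[:3,:3]@np.linalg.inv(K)@[u,v,1]; return M[:3,3]+r*(z-M[2,3])/r[2]
def px(K,M,p):
    c=K@(M[:3,:3].T@(np.array(p)-M[:3,3])); return c[:2]/c[2]
def delta(p):  # world shift -> tool axes
    return R.from_quat(get_state()["eef_rot"]).inv().apply(np.array(p)-get_state()["tool_pos"])
E
python3 - <<'E'
from h import *
s=get_state();print({k:np.round(v,3) for k,v in s.items()})
print(R.from_quat(s["eef_rot"]).as_matrix().round(3))
for n in("scene","top"):
    f,K,M=snap(n);save(n+".png",f);np.savez(n,f=f,K=K,M=M);print(K,M.round(3))
E
```

```text
{'clock': np.float64(0.0), 'q': array([-1.286,  0.69 , -0.195,  1.566,  0.157,  0.902, -0.215]), 'qd': array([ 0.001,  0.   , -0.001,  0.   , -0.   , -0.001, -0.   ]), 'joint_torque': array([ 0.0000e+00, -5.2755e+01, -1.2670e+00, -1.5342e+01, -5.3000e-02,
        7.0000e-03,  0.0000e+00]), 'tool_pos': array([0.155, 0.605, 0.238]), 'eef_rot': array([ 0.125,  0.992, -0.001, -0.   ]), 'contact_force': array([-0.133,  0.313,  0.499]), 'moment': array([ 0.026,  0.025, -0.004]), 'finger_force': np.float64(0.0), 'opening': np.float64(1.001)}
[[-0.969  0.248 -0.   ]
 [ 0.248  0.969 -0.002]
 [-0.    -0.002 -1.   ]]
[[503.34137866   0.         323.09049982]
 [  0.         503.34137866 239.87491422]
 [  0.           0.           1.        ]] [[ 3.400e-02  5.740e-01 -8.180e-01  1.725e+00]
 [ 9.990e-01 -2.000e-02  2.700e-02  6.900e-02]
 [-1.000e-03 -8.190e-01 -5.740e-01  9.390e-01]
 [ 0.000e+00  0.000e+00  0.000e+00  1.000e+00]]
[[583.23410057   0.         318.01289719]
 [  0.         583.23410057 236.33428268]
 [  0.           0.           1.        ]] [[ 0.02  -0.991  0.134  0.316]
 [-1.    -0.02  -0.003  0.138]
 [ 0.006 -0.134 -0.991  1.447]
 [ 0.     0.     0.     1.   ]]
```

View pics/top.png

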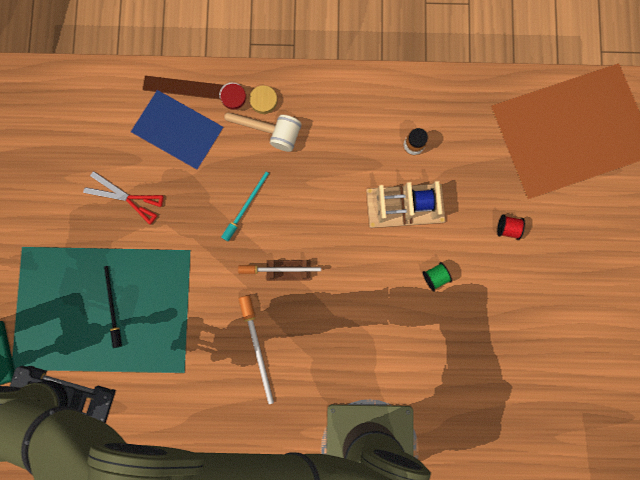

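View pics/scene.png

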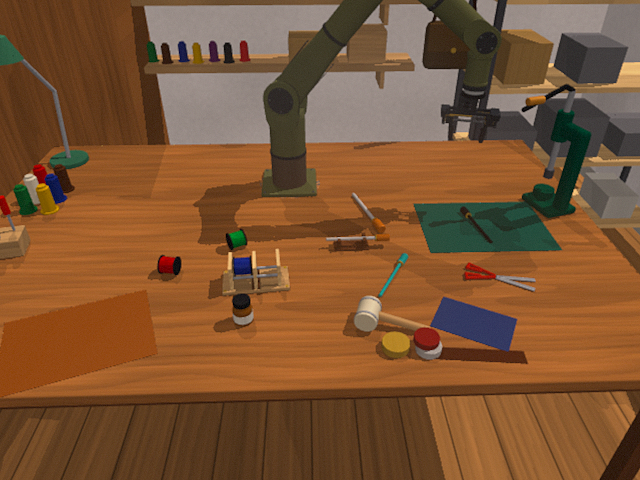

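Top view: the rod candidates are turquoise (245,207), black (112,305), large orange (255,348) and small orange on the rest (280,269). I choose the last one. Red spool (511,227), rack (406,205) with its left bay empty, green spool (437,276), jar (416,140), mallet head (285,132). I check the choice in one close crop.

Run:
```python
from h import *
d=np.load("top.npz");f,K,M=d["f"],d["K"],d["M"]
save("crop1.png",cv2.resize(f[120:310,230:530],(798,505),interpolation=cv2.INTER_CUBIC))
for n,u,v,z in[("red",511,227,.03),("handleL",239,269,.03),("tip",321,269.5,.03),("rackc",406,205,.012),("green",437,276,.03),("bigor",247,300,.02),("bigtip",271,402,.01),("jar",416,137,.075),("mal",285,132,.03)]: print(n,at(K,M,u,v,z).round(3))
```

```text
red [ 0.541 -0.341  0.03 ]
handleL [0.423 0.324 0.03 ]
tip [0.426 0.125 0.03 ]
rackc [ 0.594 -0.085  0.012]
green [ 0.416 -0.158  0.03 ]
bigor [0.349 0.303 0.02 ]
bigtip [0.108 0.238 0.01 ]
jar [ 0.75  -0.1    0.075]
mal [0.77  0.222 0.03 ]
```

View pics/crop1.png

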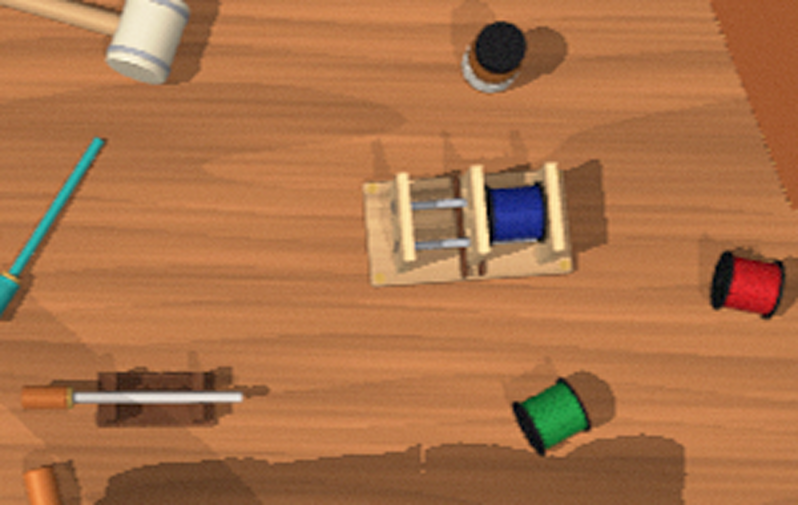

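The small orange rod lies on the dark rest, 0.20 m long overall, as described. The rack is turned about +4°, and the red spool's axis about -9°. Next I rotate the tool so that y points along world x, and fly towards the rod and rack.

```bash
python3 -m jog '[[[0,0,0,0,0,0.165],[0,0,0,0,0,0.165],[0,0,0,0,0,0.165],[0,0,0,0,0,0.165],[0,0,0,0,0,0.165],[0,0,0,0,0,0.165],[0,0,0,0,0,0.165],[0,0,0,0,0,0.165],[-0.04,0.04,0,0,0,0],[-0.04,0.04,0,0,0,0],[-0.04,0.04,0,0,0,0],[-0.04,0.04,0,0,0,0]]]' 0.085
python3 -m jog '[[[-0.04,0.035,0,0,0,0],[-0.04,0.035,0,0,0,0],[-0.04,0.03,0,0,0,0],[-0.04,0.03,0,0,0,0],[-0.04,0.02,0,0,0,0],[-0.04,0.01,0,0,0,0],[0,0,0,0,0,0],[0,0,0,0,0,0]]]'
python3 - <<'E'
from h import *
f,K,M=snap("wrist");save("w1.png",f);np.savez("w1",f=f,K=K,M=M);print(M.round(3),K[0,0]);print(snapshot("wrist")["mount"])
print(get_state()["tool_pos"],R.from_quat(get_state()["eef_rot"]).as_matrix().round(3))
E
```

```text
clock: 1.6
tool_pos: [0.316, 0.444, 0.2385]
eef_rot: [0.707, 0.707, -0.0, 0.0]
contact_force: [-0.1, 0.6, -0.4]
opening: 0.965
finger_force: 0.0
clock: 2.6
tool_pos: [0.4747, 0.2062, 0.2385]
eef_rot: [0.707, 0.707, 0.0, -0.0]
contact_force: [-0.7, -0.7, -0.1]
opening: 0.965
finger_force: 0.0
[[ 1.     0.001 -0.001  0.473]
 [ 0.    -0.954 -0.301  0.284]
 [-0.001  0.301 -0.954  0.384]
 [ 0.     0.     0.     1.   ]] 413.96081537039237
[[-3.24458617e-04 -9.53394725e-01 -3.01725692e-01  7.82992323e-02]
 [ 9.99999867e-01 -1.88627767e-04 -4.79315682e-04 -1.43438309e-03]
 [ 4.00063199e-04 -3.01725808e-01  9.53394660e-01 -1.45392850e-01]
 [ 0.00000000e+00  0.00000000e+00  0.00000000e+00  1.00000000e+00]]
[0.47452038 0.2071487  0.23857406] [[-0.003  1.    -0.   ]
 [ 1.     0.003  0.001]
 [ 0.001 -0.    -1.   ]]
```

View pics/w1.png

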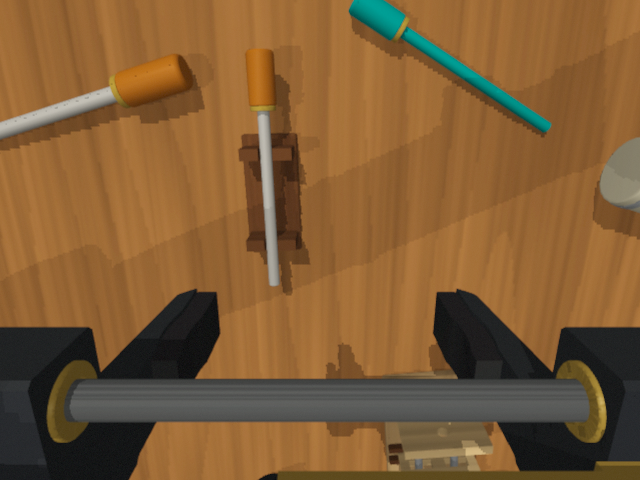

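Wrist view: rod nose (275,284), collar/shoulder (262,109), handle end (260,50), and the rack is below at (435,430). I compute the rod pose, then go to look at the rack and the red spool.

```bash
python3 - <<'E'
from h import *
d=np.load("w1.npz");K,M=d["K"],d["M"]
for u,v in[(275,284),(262,109),(260,50)]: print(at(K,M,u,v,.03).round(4))
E
python3 -m jog '[[[-0.055,0.012,0,0,0,0],[-0.055,0.012,0,0,0,0],[-0.055,0.012,0,0,0,0],[-0.055,0.012,0,0,0,0],[-0.01,0.012,0,0,0,0],[0,0.01,0,0,0,0],[0,0,0,0,0,0],[0,0,0,0,0,0]]]'
python3 - <<'E'
from h import *
f,K,M=snap("wrist");save("w2.png",f);np.savez("w2",f=f,K=K,M=M);print(M.round(3))
E
```

```text
[0.4254 0.1248 0.03  ]
[0.4205 0.2808 0.03  ]
[0.421  0.3252 0.03  ]
clock: 3.7
tool_pos: [0.5447, -0.0223, 0.2385]
eef_rot: [0.706, 0.708, 0.0, -0.001]
contact_force: [0.1, 0.2, 0.0]
opening: 0.962
finger_force: 0.0
[[ 1.     0.003 -0.     0.543]
 [ 0.003 -0.954 -0.301  0.056]
 [-0.001  0.301 -0.954  0.384]
 [ 0.     0.     0.     1.   ]]
```

View pics/w2.png

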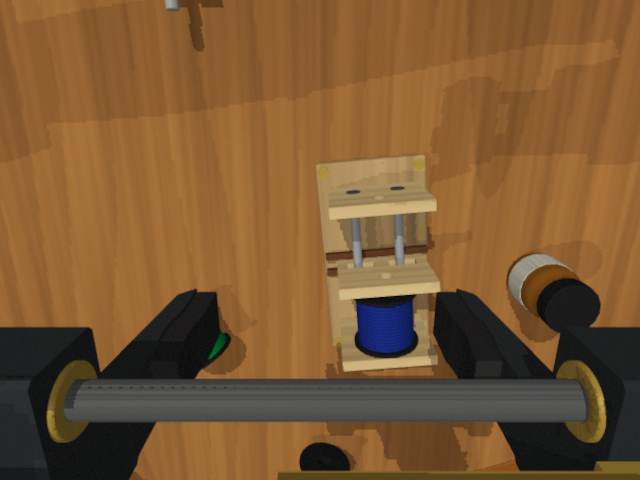

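Run:
```python
from h import *
d=np.load("w2.npz");save("crop2.png",cv2.resize(d["f"][145:385,305:445],(350*1,600),interpolation=cv2.INTER_CUBIC))
```

```text
(no output)
```

View pics/crop2.png

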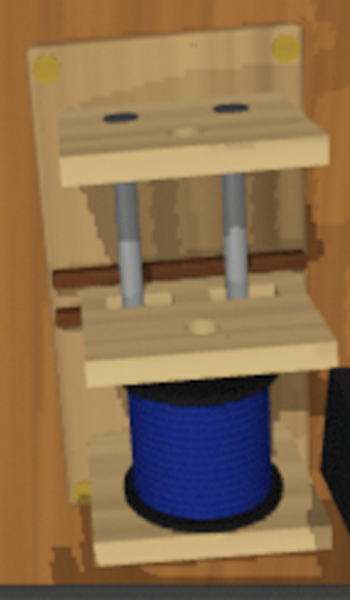

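The zoomed crop gives upright top-face corners: left (60,159)/(328,134)/(63,186)/(328,162), right (98,542)/(330,523)/(100,566)/(330,548), middle (85,363)/(338,340); the holes are at (186,132) left and (202,327) middle. I fit the rack pose.

```bash
cat > fit.py <<'E'
from h import *
from scipy.optimize import least_squares
d=np.load("w2.npz");K,M=d["K"],d["M"]
c=lambda u,v:(305+u/2.5-.3,145+v/2.5-.3)
P=[]
for y,(a,b,e,g) in{.067:((60,159),(328,134),(63,186),(328,162)),-.067:((98,542),(330,523),(100,566),(330,548))}.items():
    for q,x,s in((a,-.04,1),(b,.04,1),(e,-.04,-1),(g,.04,-1)): P.append((c(*q),[x,y+s*.0045,.084]))
P+=[(c(30,47),[-.05,.095,.012]),(c(300,25),[.05,.095,.012]),(c(186,132),[0,.0715,.064])]
def W(t,p): return R.from_euler("z",t[2]).apply(p)+[t[0],t[1],0]
r=lambda t:np.concatenate([px(K,M,W(t,p))-q for q,p in P])
s=least_squares(r,[.594,-.085,.06],loss="soft_l1");t=s.x
print("rack",t.round(4),"res",r(t).reshape(-1,2).round(1).tolist())
for q,p in((c(85,363),[-.04,.0045,.084]),(c(338,340),[.04,.0045,.084]),(c(202,327),[0,.0045,.064])):
    print("mid dx",[(R.from_euler("z",-t[2]).apply(at(K,M,*q,p[2])-[t[0],t[1],0])-p).round(4)])
for n,p in(("bay_left",[0,.0335,.062]),("hole_left",[0,.0715,.064]),("hole_right",[0,-.0715,.064])):print(n,W(t,p).round(4))
E
python3 fit.py
python3 -m jog '[[[-0.058,0,0,0,0,0],[-0.058,0,0,0,0,0],[-0.058,0,0,0,0,0],[-0.058,0,0,0,0,0],[-0.038,0,0,0,0,0],[0,0,0,0,0,0],[0,0,0,0,0,0]]]'
python3 - <<'E'
from h import *
f,K,M=snap("wrist");save("w3.png",f);np.savez("w3",f=f,K=K,M=M);print(M.round(3))
h=cv2.cvtColor(f,cv2.COLOR_RGB2HSV)
m=(((h[...,0]<5)|(h[...,0]>175))&(h[...,1]>190)&(h[...,2]>90)).astype(np.uint8)
n,l,st,ce=cv2.connectedComponentsWithStats(m);i=1+st[1:,4].argmax();pt=np.argwhere(l==i)[:,::-1].astype(np.float32);print(st[i],ce[i],cv2.minAreaRect(pt),at(K,M,*ce[i],.04))
E
```

```text
rack [ 0.5912 -0.0847  0.0937] res [[-0.3, -0.7], [0.4, -0.2], [-0.4, 0.1], [0.5, 0.4], [-1.3, 0.6], [1.3, 0.8], [-1.3, 0.1], [1.4, 0.0], [-2.1, 0.5], [2.1, -1.0], [-0.2, -0.4]]
mid dx [array([ 0.0022, -0.0005,  0.    ])]
mid dx [array([0.0021, 0.0003, 0.    ])]
mid dx [array([ 0.002 , -0.0002,  0.    ])]
bay_left [ 0.588  -0.0514  0.062 ]
hole_left [ 0.5845 -0.0135  0.064 ]
hole_right [ 0.5979 -0.1559  0.064 ]
clock: 4.62
tool_pos: [0.5454, -0.2925, 0.2385]
eef_rot: [0.706, 0.708, 0.001, -0.001]
contact_force: [-0.4, 0.3, 0.2]
opening: 0.968
finger_force: 0.0
[[ 1.     0.002 -0.     0.544]
 [ 0.001 -0.954 -0.3   -0.215]
 [-0.001  0.3   -0.954  0.384]
 [ 0.     0.     0.     1.   ]]
[ 291  229   58   55 2359] [318.02373887 258.13777024] ((317.923095703125, 258.3846130371094), (52.55912399291992, 49.81349563598633), 11.309932708740234) [ 0.53658309 -0.34415085  0.04      ]
```

View pics/w3.png

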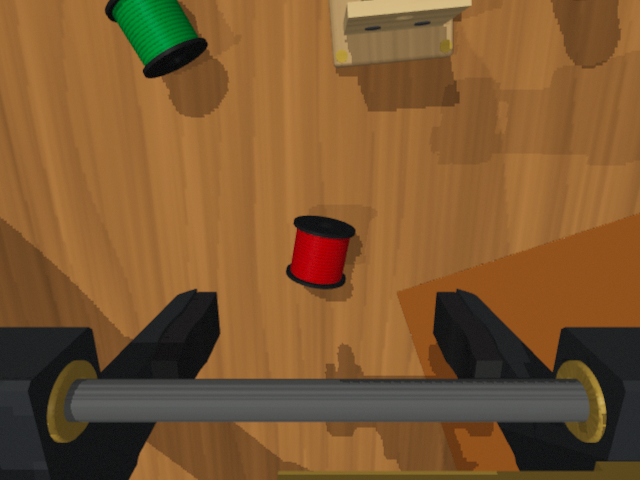

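Red spool at about (320,250), axis turned -10°; green (155,35) and the jar are clear of the path. I grasp it now.

```bash
python3 -m jog '[[[-0.0495,-0.0055,0,0,0,0],[0,0,0,0,0,0.174],[0,0,0.05,0,0,0],[0,0,0.05,0,0,0],[0,0,0.05,0,0,0],[0,0,0.03,0,0,0],[0,0,0.03,0,0,0],[0,0,0.0195,0,0,0],[0,0,0,0,0,0],[0,0,0,0,0,0]]]'
python3 -m jog '[[[0,0,0,0,0,0],[0,0,0,0,0,0],[0,0,0,0,0,0],[0,0,0,0,0,0],[0,0,0,0,0,0],[0,0,0,0,0,0],[0,0,0,0,0,0],[0,0,0,0,0,0]]]' 0.03 20
```

```text
clock: 5.92
tool_pos: [0.5405, -0.3441, 0.0103]
eef_rot: [0.766, 0.643, 0.0, 0.001]
contact_force: [0.1, 0.1, -0.6]
opening: 0.958
finger_force: 0.0
clock: 6.92
tool_pos: [0.5395, -0.344, 0.0093]
eef_rot: [0.766, 0.643, -0.0, -0.0]
contact_force: [-0.8, -0.0, 3.2]
opening: 0.543
finger_force: 20.0
```

```bash
python3 -m jog '[[[0,0,-0.02,0,0,0],[0,0,-0.04,0,0,0],[0,0,-0.05,0,0,0],[0,0,-0.04,0,0,0],[0,0,0,0,0,-0.13],[0,0,0,0,0,-0.135],[0,0,0,0,0,0],[0,0,0,0,0,0]]]'
python3 - <<'E'
from h import *
f,K,M=snap("wrist");np.savez("w4",f=f,K=K,M=M);s=get_state()
Rm=R.from_quat(s["eef_rot"]).as_matrix();print(Rm.round(3))
print(px(K,M,s["tool_pos"]),px(K,M,s["tool_pos"]-Rm[:,2]*.019))
print("scale mm/px",[px(K,M,s["tool_pos"]+Rm@[x,y,-.019]).round(1).tolist() for x in(-.025,.025) for y in(-.028,0,.028)])
save("crop4.png",cv2.resize(f[200:480,160:500],(680,560)))
E
```

```text
clock: 7.92
tool_pos: [0.5395, -0.344, 0.1594]
eef_rot: [0.675, 0.738, 0.0, -0.0]
contact_force: [0.5, -0.1, -2.5]
opening: 0.54
finger_force: 20.0
[[-0.089  0.996 -0.   ]
 [ 0.996  0.089  0.   ]
 [ 0.    -0.    -1.   ]]
[330.00881175 313.70050985] [330.4803092 340.0234504]
scale mm/px [[254.0, 399.8], [330.3, 399.8], [406.7, 399.8], [245.9, 273.7], [330.7, 273.6], [415.4, 273.6]]
```

View pics/crop4.png

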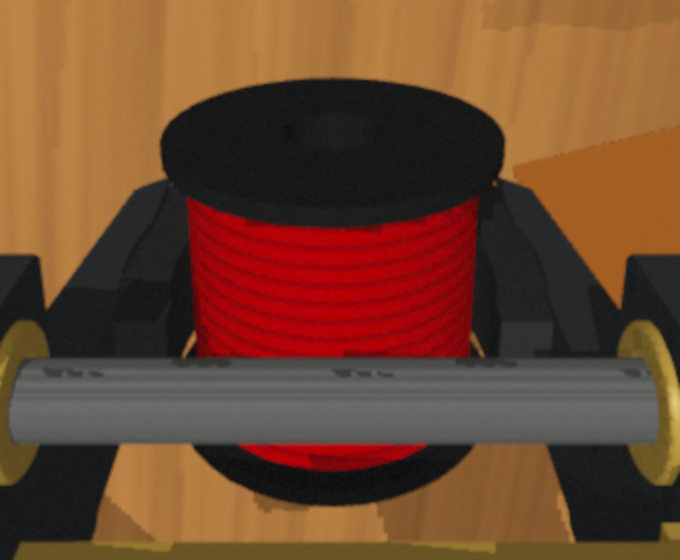

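Spool sits centred in the grip (flange ellipse centre (326,273), predicted (331,274)) and is aligned with the tool. I carry it above the left bay and lower it gently.

```bash
python3 -m jog '[[[0.048,0.0126,0,0,0,0],[0.048,0.0126,0,0,0,0],[0.048,0.0126,0,0,0,0],[0.048,0.0126,0,0,0,0],[0.048,0.0126,0,0,0,0],[0.047,0.0125,0,0,0,0],[0,0,0.04,0,0,0],[0,0,0.01,0,0,0],[0,0,0,0,0,0],[0,0,0,0,0,0]]]'
python3 -m jog '[[[0,0,0.005,0,0,0],[0,0,0.005,0,0,0],[0,0,0.005,0,0,0],[0,0,0.005,0,0,0],[0,0,0.005,0,0,0],[0,0,0,0,0,0]]]'
python3 - <<'E'
from h import *
f,K,M=snap("wrist");np.savez("w5",f=f,K=K,M=M);s=get_state();print(s["tool_pos"].round(4),s["contact_force"].round(2),s["moment"].round(3))
save("crop5.png",cv2.resize(f[180:480,160:500],(680,600)))
E
```

```text
clock: 9.22
tool_pos: [0.5895, -0.0526, 0.1103]
eef_rot: [0.675, 0.738, 0.0, 0.001]
contact_force: [-0.2, -1.3, -3.6]
opening: 0.543
finger_force: 20.0
clock: 9.98
tool_pos: [0.5884, -0.0513, 0.0837]
eef_rot: [0.674, 0.739, -0.0, -0.0]
contact_force: [-0.5, -0.3, -2.6]
opening: 0.536
finger_force: 20.0
[ 0.5886 -0.0513  0.084 ] [ 0.1  -1.29 -2.74] [-0.072  0.105  0.023]
```

View pics/crop5.png

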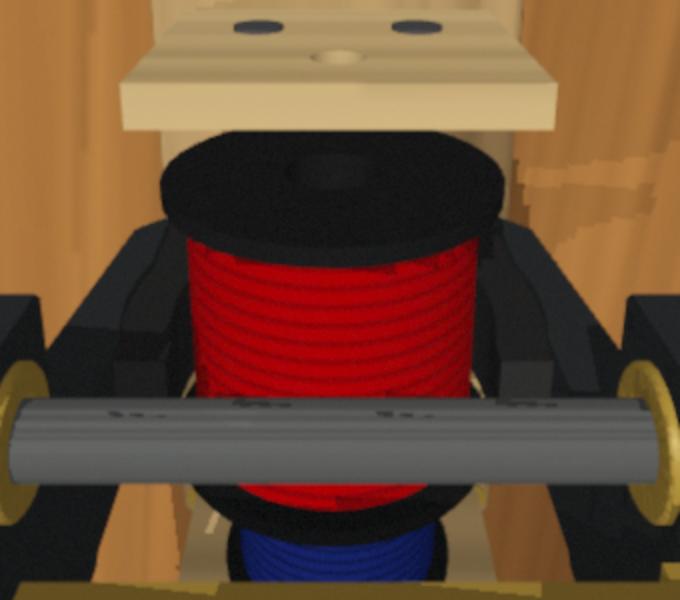

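The spool is lined up with the bay, and the upright's edges are parallel to the tool: outer top edge (120..556,83), inner edge row 130, hole (338,57), spool centre column 333. I compute the offset in tool coordinates.

Run:
```python
from h import *
d=np.load("w5.npz");K,M=d["K"],d["M"];s=get_state();Ri=R.from_quat(s["eef_rot"]).inv()
c=lambda u,v:(160+u/2-.25,180+v/2-.25)
for n,q,z in(("outL",(120,83),.084),("outR",(556,83),.084),("inL",(123,130),.084),("inR",(554,130),.084),("hole",(338,57),.064)):
    w=at(K,M,*c(*q),z);print(n,w.round(4),Ri.apply(w-s["tool_pos"]).round(4))
Rm=R.from_quat(s["eef_rot"]).as_matrix();print(Rm.round(4))
print(px(K,M,s["tool_pos"]+Rm@[.025,0,-.019]))
```

```text
outL [ 0.5449 -0.0173  0.084 ] [ 0.0378 -0.0405 -0.    ]
outR [ 0.6238 -0.0101  0.084 ] [ 0.0379  0.0388 -0.0001]
inL [ 0.5455 -0.0263  0.084 ] [ 0.0288 -0.0406 -0.    ]
inR [ 0.625 -0.019  0.084] [ 0.0288  0.0392 -0.0001]
hole [ 0.5845 -0.0137  0.064 ] [ 0.0378 -0.0007  0.02  ]
[[-9.090e-02  9.959e-01 -4.000e-04]
 [ 9.959e-01  9.090e-02  1.000e-04]
 [ 1.000e-04 -4.000e-04 -1.000e+00]]
[331.39085568 274.36187553]
```

Position is within 1 mm. Lowering.

```bash
python3 -m jog '[[[0,0.0005,0.006,0,0,0],[0,0,0.006,0,0,0],[0,0,0.006,0,0,0],[0,0,0.006,0,0,0],[0,0,0.005,0,0,0],[0,0,0.004,0,0,0],[0,0,0.003,0,0,0],[0,0,0.002,0,0,0],[0,0,0.001,0,0,0],[0,0,0,0,0,0],[0,0,0,0,0,0]]]'
python3 -m jog '[[[0,0,0.001,0,0,0],[0,0,0,0,0,0],[0,0,0,0,0,0]]]'
```

```text
clock: 11.4
tool_pos: [0.5893, -0.0513, 0.0453]
eef_rot: [0.674, 0.739, 0.0, 0.0]
contact_force: [-0.4, 0.1, -2.6]
opening: 0.543
finger_force: 20.0
clock: 11.78
tool_pos: [0.5892, -0.0513, 0.0442]
eef_rot: [0.674, 0.739, 0.0, -0.0]
contact_force: [-0.1, -0.0, -3.1]
opening: 0.542
finger_force: 20.0
```

```bash
python3 -m jog '[[[0,0,0.0007,0,0,0],[0,0,0,0,0,0],[0,0,0,0,0,0]]]'
python3 -m jog '[[[0,0,0.0005,0,0,0],[0,0,0,0,0,0],[0,0,0,0,0,0]]]'
```

```text
clock: 12.15
tool_pos: [0.5893, -0.0513, 0.0435]
eef_rot: [0.674, 0.739, 0.0, 0.0]
contact_force: [-0.1, 0.1, -2.9]
opening: 0.539
finger_force: 20.0
clock: 12.52
tool_pos: [0.5894, -0.0513, 0.0432]
eef_rot: [0.674, 0.739, 0.0, 0.0]
contact_force: [-0.6, 0.9, -0.3]
opening: 0.538
finger_force: 20.0
```

Contact felt (the weight is now on the rails). I release, rise and go above the rod handle, with the opening narrowed to 45 mm to stay clear of the large look-alike.

```bash
python3 -m jog '[[[0,0,0,0,0,0],[0,0,0,0,0,0],[0,0,0,0,0,0],[0,0,0,0,0,0],[0,0,-0.02,0,0,0],[0,0,-0.04,0,0,0],[0,0,-0.045,0,0,0],[0,0,0,0,0,0]]]' 0.07
python3 -m jog '[[[0.0525,-0.019,0,0,0,0],[0.0525,-0.019,0,0,0,0],[0.0525,-0.019,0,0,0,0],[0.0525,-0.019,0,0,0,0],[0.0525,-0.019,0,0,0,0],[0.0525,-0.019,0,0,0,0],[0.0525,-0.02,0,0,0,0],[0,0,0,0,0,0.069],[0,0,0,0,0,0],[0,0,0,0,0,0]]]' 0.045
python3 - <<'E'
from h import *
f,K,M=snap("wrist");np.savez("w6",f=f,K=K,M=M);s=get_state()
h=cv2.cvtColor(f,cv2.COLOR_RGB2HSV)
m=((h[...,0]>9)&(h[...,0]<19)&(h[...,1]>200)&(h[...,2]>150)).astype(np.uint8)
n,l,st,ce=cv2.connectedComponentsWithStats(m)
for i in range(1,n):
    if st[i,4]>300: print(st[i],ce[i].round(1),at(K,M,*ce[i],.035).round(4))
# rod: bright grey, low saturation
g=((h[...,1]<60)&(h[...,2]>120)).astype(np.uint8)
n,l,st,ce=cv2.connectedComponentsWithStats(g)
for i in range(1,n):
    if st[i,4]>300: print("g",st[i],ce[i].round(1))
Rm=R.from_quat(s["eef_rot"]).as_matrix();print(s["tool_pos"].round(4),Rm.round(3)[:2,1],px(K,M,[.422,.303,.041]))
d=snap("top");np.savez("top2",f=d[0],K=d[1],M=d[2])
E
```

```text
clock: 13.52
tool_pos: [0.592, -0.0517, 0.1527]
eef_rot: [0.674, 0.738, 0.003, 0.003]
contact_force: [0.2, 0.1, -0.8]
opening: 0.794
finger_force: 0.0
clock: 14.78
tool_pos: [0.4227, 0.3014, 0.148]
eef_rot: [0.7, 0.715, -0.0, 0.0]
contact_force: [0.3, -0.1, 0.3]
opening: 0.512
finger_force: 0.0
[ 147  188   81   53 2733] [187.  214.7] [0.3312 0.3097 0.035 ]
[ 309  192   30   66 1738] [323.1 224.7] [0.419  0.3048 0.035 ]
g [   0  221  145   53 2550] [ 71.5 246.8]
g [ 318  264   15  114 1112] [324.8 308.2]
[0.4228 0.3014 0.148 ] [1.    0.021] [327.57128914 230.23257396]
```

```bash
python3 -m jog '[[[0.0015,-0.0015,0.04,0,0,0],[0,0,0.04,0,0,0],[0,0,0.03,0,0,0],[0,0,0.02,0,0,0],[0,0,0.007,0,0,0],[0,0,0,0,0,0],[0,0,0,0,0,0]]]'
python3 -m jog '[[[0,0,0,0,0,0],[0,0,0,0,0,0],[0,0,0,0,0,0],[0,0,0,0,0,0],[0,0,0,0,0,0]]]' 0.01 40
python3 -m jog '[[[0,0,-0.01,0,0,0],[0,0,-0.03,0,0,0],[0,0,-0.05,0,0,0],[0,0,-0.05,0,0,0],[0,0,-0.01,0,0,0],[0,0,0,0,0,0],[0,0,0,0,0,0]]]'
python3 - <<'E'
from h import *
f,K,M=snap("wrist");np.savez("w7",f=f,K=K,M=M);s=get_state()
Rm=R.from_quat(s["eef_rot"]).as_matrix();print(s["tool_pos"].round(4),Rm.round(3)[:2,1])
for x in(-.025,-.10,-.18,.021): print(x,px(K,M,s["tool_pos"]+Rm@[x,0,-.019]).round(1))
save("w7.png",f)
E
```

```text
clock: 15.75
tool_pos: [0.4214, 0.3042, 0.0118]
eef_rot: [0.699, 0.715, 0.001, 0.0]
contact_force: [0.5, -0.1, -0.1]
opening: 0.513
finger_force: 0.0
clock: 16.38
tool_pos: [0.421, 0.3042, 0.0111]
eef_rot: [0.699, 0.715, 0.0, 0.0]
contact_force: [1.3, 0.5, 0.5]
opening: 0.23
finger_force: 39.7
clock: 17.25
tool_pos: [0.4199, 0.3035, 0.1597]
eef_rot: [0.699, 0.715, -0.001, -0.0]
contact_force: [-0.7, 0.1, -0.9]
opening: 0.229
finger_force: 39.5
[0.4199 0.3034 0.1596] [1.    0.022]
-0.025 [330.4 399.7]
-0.1 [329.9 548.1]
-0.18 [329.5 669.1]
0.021 [330.7 284.7]
```

```bash
python3 -m jog '[[[0,0,0,0,0,-0.069],[-0.035,0.034,0,0,0,0],[-0.035,0.034,0,0,0,0],[-0.035,0.034,0,0,0,0],[-0.035,0.034,0,0,0,0],[0,0,0.04,0,0,0],[0,0,0.04,0,0,0],[0,0,0.0345,0,0,0],[0,0,0,0,0,0],[0,0,0,0,0,0]]]'
python3 - <<'E'
from h import *
s=get_state();Rm=R.from_quat(s["eef_rot"]).as_matrix();print(s["tool_pos"].round(4),Rm.round(4).tolist(),s["contact_force"],s["moment"])
for n in("scene","top"):
    f,K,M=snap(n);np.savez(n+"3",f=f,K=K,M=M)
    # predicted pixels of rod axis & hole, 
    a=[px(K,M,s["tool_pos"]+Rm@[x,0,-.019]) for x in(-.025,-.18)];h=px(K,M,[.5857,-.0136,.064]);print(n,np.round(a,1).tolist(),h.round(1))
    if n=="scene": A=cv2.resize(f[205:310,215:375],(800,525),interpolation=cv2.INTER_CUBIC);save("s3.png",A)
    else: 
        T=cv2.resize(f[170:240,290:450],(800,350),interpolation=cv2.INTER_CUBIC)
save("s3.png",np.vstack([A[100:350],T]))
E
```

```text
clock: 18.55
tool_pos: [0.5693, 0.1768, 0.0468]
eef_rot: [0.674, 0.738, 0.0, 0.0]
contact_force: [0.2, 1.0, -1.1]
opening: 0.23
finger_force: 39.9
[0.5693 0.1768 0.0468] [[-0.0907, 0.9959, 0.0002], [0.9959, 0.0907, -0.0], [-0.0, 0.0002, -1.0]] [ 0.18849129  1.04595396 -1.09800038] [0.02312829 0.08297413 0.03008198]
scene [[338.4, 257.6], [284.5, 261.7]] [280.6 262.3]
top [[311.0, 207.9], [375.1, 203.4]] [379.7 203.6]
```

View pics/s3.png

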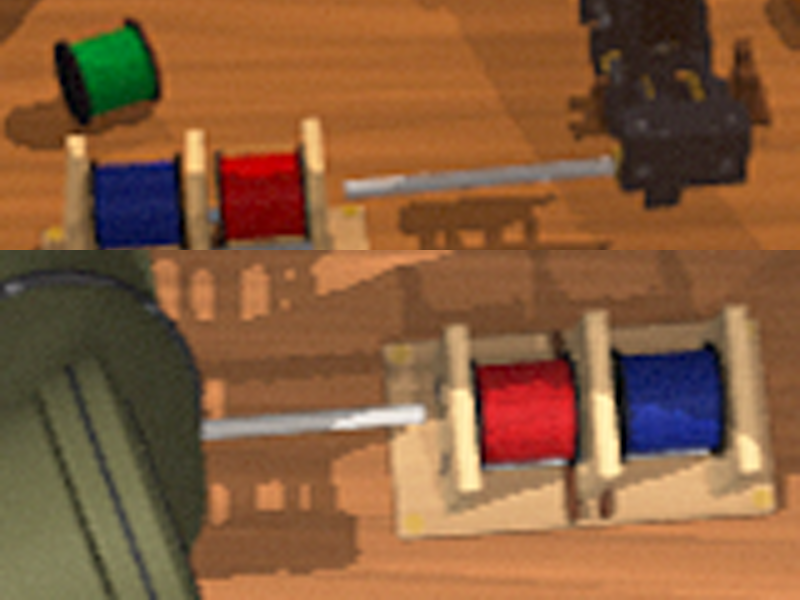

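Top and scene crops (10th picture): red spool seated in the left bay, rod tip at (374.4,202.6) in top, within 1 px of prediction, and pointing at the left upright. From here I go by feel.

```bash
python3 -m jog '[[[0,0,0,0,0,0],[0,0,0,0,0,0]]]'
cat > st.py <<'E'
from h import *
s=get_state();Rm=R.from_quat(s["eef_rot"]).as_matrix();p=s["tool_pos"];a=Rm[:,0]
k=(-.0136-p[1])/a[1];g=p-Rm[:,2]*.0189+a*k
print("t",round(float(s["clock"]),2),"tcp",p.round(4),"hole-plane x,z",g[[0,2]].round(4),"dist",round(-k,4),"yaw",Rm[0,0].round(4),"pitch",Rm[2,0].round(4),"F tool",(Rm.T@s["contact_force"]).round(2),"M tool",(Rm.T@s["moment"]).round(3))
E
python3 st.py
```

```text
clock: 18.9
tool_pos: [0.5694, 0.1771, 0.0473]
eef_rot: [0.674, 0.739, 0.001, 0.0]
contact_force: [0.1, -0.0, -0.8]
opening: 0.226
finger_force: 39.7
t 18.9 tcp [0.5694 0.1771 0.0473] hole-plane x,z [0.5868 0.0661] dist 0.1915 yaw -0.091 pitch 0.0004 F tool [-0.01  0.11  0.81] M tool [ 0.093  0.01  -0.013]
```

```bash
python3 -m jog '[[[0,-0.0009,0.0021,0,0,0],[0,0,0,0,0,0],[-0.003,0,0,0,0,0],[-0.003,0,0,0,0,0],[-0.002,0,0,0,0,0],[0,0,0,0,0,0],[0,0,0,0,0,0]]]' >/dev/null; python3 st.py
python3 -m jog '[[[-0.001,0,0,0,0,0],[-0.001,0,0,0,0,0],[-0.001,0,0,0,0,0],[0,0,0,0,0,0]]]'>/dev/null; python3 st.py
python3 -m jog '[[[-0.001,0,0,0,0,0],[-0.001,0,0,0,0,0],[0,0,0,0,0,0]]]'>/dev/null; python3 st.py
```

```text
t 19.77 tcp [0.5688 0.169  0.0444] hole-plane x,z [0.5855 0.0633] dist 0.1834 yaw -0.091 pitch 0.0002 F tool [0.58 0.48 1.46] M tool [-0.055 -0.002 -0.048]
t 20.27 tcp [0.5691 0.1657 0.0444] hole-plane x,z [0.5854 0.0633] dist 0.18 yaw -0.0907 pitch -0.0001 F tool [0.34 0.73 0.73] M tool [ 0.029 -0.006  0.021]
t 20.65 tcp [0.5692 0.1648 0.0445] hole-plane x,z [0.5856 0.0631] dist 0.1792 yaw -0.0915 pitch 0.0012 F tool [2.71 0.54 0.4 ] M tool [ 0.082  0.478 -0.001]
```

Contact at the face, about 3 N. I raise it first (the axis reads 0.9 mm low) and watch for the force to drop.

```bash
python3 -m jog '[[[0,0,-0.0005,0,0,0],[0,0,0,0,0,0]]]'>/dev/null; python3 st.py
python3 -m jog '[[[0,0,-0.0005,0,0,0],[0,0,0,0,0,0]]]'>/dev/null; python3 st.py
python3 -m jog '[[[0,0.0005,0,0,0,0],[0,0,0,0,0,0]]]'>/dev/null; python3 st.py
python3 -m jog '[[[0,0.0005,0,0,0,0],[0,0,0,0,0,0]]]'>/dev/null; python3 st.py
```

```text
t 20.9 tcp [0.5692 0.1647 0.045 ] hole-plane x,z [0.5856 0.0637] dist 0.1791 yaw -0.0915 pitch 0.001 F tool [ 3.19 -0.53  0.73] M tool [ 0.106  0.731 -0.006]
t 21.15 tcp [0.5692 0.1647 0.0455] hole-plane x,z [0.5856 0.0642] dist 0.179 yaw -0.0915 pitch 0.001 F tool [ 4.44 -0.59  0.94] M tool [0.12  0.991 0.028]
t 21.4 tcp [0.5696 0.1647 0.0454] hole-plane x,z [0.586  0.0641] dist 0.1791 yaw -0.0913 pitch 0.001 F tool [ 6.2  -1.01  0.21] M tool [0.083 1.079 0.04 ]
t 21.65 tcp [0.57   0.1648 0.0454] hole-plane x,z [0.5863 0.0641] dist 0.1791 yaw -0.0912 pitch 0.001 F tool [4.97 0.19 0.54] M tool [0.185 1.021 0.088]
```

Off-centre contact. Before searching further, I measure the rod's slope and yaw in the grip, and its offset from the upright, numerically from the scene and top frames already taken.

Run:
```python
from h import *
def cen(f,cols,v0,half):
    h=cv2.cvtColor(f,cv2.COLOR_RGB2HSV).astype(float);o=[]
    for u in cols:
        v=int(round(v0(u)));r=np.arange(v-half,v+half+1);sat=h[r,u,1];bg=np.median(np.r_[sat[:2],sat[-2:]])
        w=np.clip(bg-sat-25,0,None);o.append((u,(w*r).sum()/w.sum(),w.sum()/bg))
    return np.array(o)
p=np.array([.5693,.1768,.0470]);y=.0908;a=np.array([-y,.9959,0])
for n,c in(("scene",range(290,335)),("top",range(334,373))):
    d=np.load(n+"3.npz");K,M=d["K"],d["M"]
    A=px(K,M,p+[0,0,.019]-.025*a);B=px(K,M,p+[0,0,.019]-.18*a)
    v0=lambda u:A[1]+(u-A[0])*(B[1]-A[1])/(B[0]-A[0])
    o=cen(d["f"],c,v0,6);r=o[:,1]-v0(o[:,0]);q=np.polyfit(o[:,0],r,1)
    print(n,"resid root,tip",np.polyval(q,A[0]).round(2),np.polyval(q,B[0]).round(2),"std",r.std().round(2),"mm/px",(155/np.hypot(*(A-B))).round(2))
    print(o[::6].round(1).tolist())
# upright centre in top: bright strip rows; horizontal profile of value in column band
d=np.load("top3.npz");K,M,f=d["K"],d["M"],d["f"]
t=.091;W=lambda x,yy,z:np.array([.5857+.0715*np.sin(t)+x*np.cos(t)-yy*np.sin(t),-.0136-.0715*np.cos(t)+x*np.sin(t)+yy*np.cos(t),z])
for n,yy in(("L",.067),("R",-.067)):
    A,B=px(K,M,W(.06,yy,.084)),px(K,M,W(-.06,yy,.084))
    k=np.linspace(0,1,61);pr=[cv2.getRectSubPix(f,(1,1),tuple(map(float,A+(B-A)*i)))[0,0].tolist() for i in k]
    print(n,[ (round(60-120*i),c[2]) for i,c in zip(k,pr)][6:56])
```

```text
scene resid root,tip 0.08 0.81 std 0.2 mm/px 2.87
[[290.0, 262.0, 2.6], [296.0, 261.5, 2.4], [302.0, 261.0, 2.4], [308.0, 260.4, 2.2], [314.0, 259.7, 2.2], [320.0, 259.3, 2.3], [326.0, 258.6, 2.2], [332.0, 258.2, 2.2]]
top resid root,tip -0.93 -1.24 std 0.09 mm/px 2.41
[[334.0, 205.4, 2.8], [340.0, 204.7, 2.8], [346.0, 204.4, 3.0], [352.0, 203.8, 2.6], [358.0, 203.4, 3.0], [364.0, 202.9, 3.0], [370.0, 202.5, 2.6]]
L [(48, 46), (46, 47), (44, 57), (42, 95), (40, 116), (38, 121), (36, 121), (34, 120), (32, 122), (30, 122), (28, 122), (26, 121), (24, 122), (22, 122), (20, 123), (18, 122), (16, 120), (14, 121), (12, 132), (10, 171), (8, 171), (6, 171), (4, 173), (2, 175), (0, 175), (-2, 174), (-4, 173), (-6, 174), (-8, 174), (-10, 173), (-12, 175), (-14, 175), (-16, 173), (-18, 172), (-20, 173), (-22, 174), (-24, 174), (-26, 173), (-28, 172), (-30, 173), (-32, 173), (-34, 173), (-36, 169), (-38, 125), (-40, 96), (-42, 88), (-44, 89), (-46, 91), (-48, 119), (-50, 123)]
R [(48, 50), (46, 49), (44, 56), (42, 87), (40, 114), (38, 121), (36, 119), (34, 118), (32, 119), (30, 120), (28, 120), (26, 120), (24, 121), (22, 123), (20, 120), (18, 119), (16, 119), (14, 118), (12, 118), (10, 122), (8, 117), (6, 120), (4, 120), (2, 120), (0, 122), (-2, 118), (-4, 120), (-6, 121), (-8, 121), (-10, 120), (-12, 122), (-14, 120), (-16, 118), (-18, 121), (-20, 131), (-22, 147), (-24, 167), (-26, 174), (-28, 174), (-30, 173), (-32, 173), (-34, 171), (-36, 168), (-38, 128), (-40, 97), (-42, 88), (-44, 99), (-46, 119), (-48, 109), (-50, 97)]
```

The rod droops about 2 mm at the tip and the hole lies about 1.5 mm to -x of my line. I back off, level the rod by -0.012 rad and re-measure numerically.

```bash
python3 -m jog '[[[0.004,0,0,0,0,0],[0,-0.0013,0,0,-0.012,0],[0,0,0,0,0,0],[0,0,0,0,0,0]]]'>/dev/null; python3 st.py
cat > meas.py <<'E'
from h import *
def cen(f,cols,v0,half):
    h=cv2.cvtColor(f,cv2.COLOR_RGB2HSV).astype(float);o=[]
    for u in cols:
        v=int(round(v0(u)));r=np.arange(v-half,v+half+1);sat=h[r,u,1];bg=np.median(np.r_[sat[:2],sat[-2:]])
        w=np.clip(bg-sat-25,0,None);o.append((u,(w*r).sum()/w.sum()))
    return np.array(o)
s=get_state();Rm=R.from_quat(s["eef_rot"]).as_matrix();p=s["tool_pos"]-Rm[:,2]*.0189;a=Rm[:,0]
from scipy.optimize import least_squares
D=[]
for n,c in(("scene",(5,48)),("top",(26,58))):
    F=[snap(n) for _ in range(2)];f=np.mean([x[0] for x in F],0).astype(np.uint8);K,M=F[0][1:]
    A=px(K,M,p-.025*a);B=px(K,M,p-.18*a)
    v0=lambda u:A[1]+(u-A[0])*(B[1]-A[1])/(B[0]-A[0])
    cols=range(int(B[0])+5,int(A[0])-4) if n=="scene" else range(int(A[0])+26,int(B[0])-4)
    D.append((n,K,M,cen(f,cols,v0,6)))
# unknown: axis offset (x,z) at root and slopes; report slope-only pitch/yaw vs tool axis
def res(t):
    o=[]
    for i,(n,K,M,O) in enumerate(D):
        P=[p+np.array([t[0]+k*t[2],0,t[1]+k*t[3]])-(.025+.155*k)*a for k in(0,1)]
        A,B=px(K,M,P[0]),px(K,M,P[1]);o+=list(O[:,1]-(A[1]+(O[:,0]-A[0])*(B[1]-A[1])/(B[0]-A[0])))
    return o
t=least_squares(res,np.zeros(4),loss="soft_l1").x
print("root dx dz, tip-root dx dz (mm)",(t*1e3).round(2))
E
python3 meas.py
```

```text
t 22.15 tcp [0.5687 0.1673 0.0454] hole-plane x,z [0.5851 0.0666] dist 0.1817 yaw -0.0906 pitch -0.0127 F tool [ 0.26 -0.24  1.4 ] M tool [-0.019 -0.032  0.074]
root dx dz, tip-root dx dz (mm) [ 1.55  1.18  1.06 -1.81]
```

```bash
python3 -m jog '[[[0,0,0.0007,0,0,0],[-0.001,0,0,0,0,0],[-0.001,0,0,0,0,0],[-0.001,0,0,0,0,0],[0,0,0,0,0,0]]]'>/dev/null; python3 st.py
python3 -m jog '[[[-0.0008,0,0,0,0,0],[-0.0008,0,0,0,0,0],[0,0,0,0,0,0]]]'>/dev/null; python3 st.py
```

```text
t 22.98 tcp [0.5689 0.1647 0.0448] hole-plane x,z [0.5851 0.0658] dist 0.179 yaw -0.0907 pitch -0.012 F tool [-0.42  0.19  1.35] M tool [ 0.083 -0.038 -0.018]
t 23.35 tcp [0.5691 0.1631 0.0448] hole-plane x,z [0.5851 0.0658] dist 0.1774 yaw -0.0907 pitch -0.0121 F tool [-0.36  0.42 -0.3 ] M tool [0.044 0.036 0.013]
```

No force past the face plane, so the nose is in the hole. I go on level through the upright and the spool bore.

```bash
python3 -m jog '[[[-0.002,0,0,0,0,0],[-0.002,0,0,0,0,0],[-0.002,0,0,0,0,0],[-0.002,0,0.0001,0,0,0],[0,0,0,0,0,0]]]'>/dev/null; python3 st.py
python3 -m jog '[[[-0.003,0,0,0,0,0],[-0.003,0,0,0,0,0],[-0.003,0,0,0,0,0],[-0.003,0,0.0002,0,0,0],[0,0,0,0,0,0]]]'>/dev/null; python3 st.py
```

```text
t 23.98 tcp [0.5698 0.1549 0.0447] hole-plane x,z [0.5851 0.0657] dist 0.1692 yaw -0.0904 pitch -0.0122 F tool [ 0.55 -0.15  0.55] M tool [ 0.024 -0.028  0.021]
t 24.6 tcp [0.5709 0.1429 0.0447] hole-plane x,z [0.5851 0.0655] dist 0.1571 yaw -0.0903 pitch -0.0122 F tool [-0.46 -0.34  1.08] M tool [ 0.123 -0.022  0.048]
```

```bash
python3 -m jog '[[[-0.004,0,0,0,0,0],[-0.004,0,0.0001,0,0,0],[-0.004,0,0,0,0,0],[-0.004,0,0.0001,0,0,0],[0,0,0,0,0,0]]]'>/dev/null; python3 st.py
python3 -m jog '[[[-0.004,0,0,0,0,0],[-0.004,0,0.0001,0,0,0],[-0.004,0,0,0,0,0],[-0.004,0,0.0001,0,0,0],[-0.004,0,0,0,0,0],[0,0,0,0,0,0]]]'>/dev/null; python3 st.py
```

```text
t 25.23 tcp [0.5724 0.1267 0.0447] hole-plane x,z [0.5851 0.0654] dist 0.1409 yaw -0.0901 pitch -0.0123 F tool [-0.4  -0.33  0.87] M tool [ 0.098 -0.005 -0.008]
t 25.98 tcp [0.5742 0.1069 0.0447] hole-plane x,z [0.5851 0.0651] dist 0.121 yaw -0.0901 pitch -0.0123 F tool [-0.38 -0.29  0.33] M tool [ 0.061 -0.002  0.016]
```

Depth is 58 mm. The middle board's hole was measured at +2.1 mm in x, so I swing the nose about the left hole by 0.026 rad, then probe.

```bash
python3 -m jog '[[[0,-0.0033,0,0,0,-0.026],[0,0,0,0,0,0],[-0.002,0,0,0,0,0],[-0.002,0,0.0001,0,0,0],[-0.002,0,0,0,0,0],[0,0,0,0,0,0]]]'>/dev/null; python3 st.py
python3 -m jog '[[[-0.001,0,0,0,0,0],[-0.001,0,0,0,0,0],[-0.001,0,0,0,0,0],[0,0,0,0,0,0]]]'>/dev/null; python3 st.py
python3 -m jog '[[[-0.001,0,0,0,0,0],[-0.001,0,0,0,0,0],[0,0,0,0,0,0]]]'>/dev/null; python3 st.py
```

```text
t 26.73 tcp [0.5717 0.1008 0.0447] hole-plane x,z [0.585 0.065] dist 0.1152 yaw -0.1163 pitch -0.0122 F tool [-0.06  0.29  0.65] M tool [ 0.072 -0.034 -0.056]
t 27.23 tcp [0.5719 0.0981 0.0447] hole-plane x,z [0.585 0.065] dist 0.1125 yaw -0.1165 pitch -0.012 F tool [-0.1   0.18  0.56] M tool [ 0.015 -0.017 -0.084]
t 27.6 tcp [0.5721 0.0961 0.0448] hole-plane x,z [0.585 0.065] dist 0.1105 yaw -0.1166 pitch -0.012 F tool [-0.13 -0.06  0.67] M tool [-0.001 -0.004 -0.029]
```

```bash
python3 -m jog '[[[-0.001,0,0,0,0,0],[-0.001,0,0,0,0,0],[0,0,0,0,0,0]]]'>/dev/null; python3 st.py
python3 -m jog '[[[-0.0015,0,0,0,0,0],[-0.0015,0,0,0,0,0],[-0.0015,0,0,0,0,0],[0,0,0,0,0,0]]]'>/dev/null; python3 st.py
```

```text
t 27.98 tcp [0.5724 0.0941 0.0448] hole-plane x,z [0.585 0.065] dist 0.1084 yaw -0.1165 pitch -0.012 F tool [ 0.22  0.14 -0.2 ] M tool [ 0.056 -0.028  0.043]
t 28.48 tcp [0.5729 0.0895 0.0448] hole-plane x,z [0.585 0.065] dist 0.1038 yaw -0.1164 pitch -0.0121 F tool [0.74 0.16 1.94] M tool [ 0.113 -0.029  0.023]
```

Through the middle board without contact. I advance a bit, then swing the rod back into line in small steps, drawing the board along.

```bash
python3 -m jog '[[[-0.003,0,0,0,0,0],[-0.003,0,0.0001,0,0,0],[-0.003,0,0,0,0,0],[0,0,0,0,0,0],[0,0.001,0,0,0,0.01],[0,0.001,0,0,0,0.01],[0,0.001,0,0,0,0.01],[0,0,0,0,0,0],[0,0,0,0,0,0]]]'>/dev/null; python3 st.py
python3 -m jog '[[[-0.003,0,0,0,0,0],[-0.003,0,0.0001,0,0,0],[-0.003,0,0,0,0,0],[-0.003,0,0.0001,0,0,0],[0,0,0,0,0,0]]]'>/dev/null; python3 st.py
```

```text
t 29.6 tcp [0.5768 0.0813 0.0448] hole-plane x,z [0.585  0.0648] dist 0.0953 yaw -0.0871 pitch -0.0119 F tool [-0.71  0.01 -0.06] M tool [ 0.174 -0.095 -0.158]
t 30.23 tcp [0.5783 0.0684 0.0449] hole-plane x,z [0.5854 0.0648] dist 0.0823 yaw -0.0862 pitch -0.0126 F tool [-0.15  1.25  1.65] M tool [-0.132  0.022 -0.179]
```

```bash
python3 -m jog '[[[-0.004,0,0,0,0,0],[-0.004,0,0.0001,0,0,0],[-0.004,0.0001,0,0,0,0],[-0.004,0,0.0001,0,0,0],[-0.004,0,0,0,0,0],[-0.004,0,0.0001,0,0,0],[-0.004,0.0001,0,0,0,0],[0,0,0,0,0,0]]]'>/dev/null; python3 st.py
python3 -m jog '[[[-0.002,0,0,0,0,0],[-0.002,0,0,0,0,0],[-0.001,0,0,0,0,0],[-0.001,0,0,0,0,0],[0,0,0,0,0,0]]]'>/dev/null; python3 st.py
python3 -m jog '[[[-0.001,0,0,0,0,0],[-0.001,0,0,0,0,0],[0,0,0,0,0,0]]]'>/dev/null; python3 st.py
```

```text
t 31.23 tcp [0.5808 0.0404 0.0449] hole-plane x,z [0.5855 0.0645] dist 0.0542 yaw -0.0861 pitch -0.0127 F tool [-0.63  1.33  1.62] M tool [-0.276 -0.217 -0.186]
t 31.85 tcp [0.5812 0.0354 0.0449] hole-plane x,z [0.5855 0.0644] dist 0.0492 yaw -0.087 pitch -0.0119 F tool [1.73 2.15 0.46] M tool [-0.402  0.272 -0.216]
t 32.23 tcp [0.5814 0.0333 0.0449] hole-plane x,z [0.5854 0.0644] dist 0.0471 yaw -0.0869 pitch -0.012 F tool [2.46 1.89 0.13] M tool [-0.367  0.318 -0.275]
```

```bash
python3 -m jog '[[[-0.001,0,0,0,0,0],[-0.001,0,0,0,0,0],[0,0,0,0,0,0]]]'>/dev/null; python3 st.py
python3 -m jog '[[[-0.001,0,0,0,0,0],[0,0,0,0,0,0]]]'>/dev/null; python3 st.py
```

```text
t 32.6 tcp [0.5816 0.0313 0.045 ] hole-plane x,z [0.5855 0.0644] dist 0.0451 yaw -0.0869 pitch -0.012 F tool [1.93 3.1  0.78] M tool [-0.399  0.362 -0.247]
t 32.85 tcp [0.5815 0.0311 0.0449] hole-plane x,z [0.5854 0.0643] dist 0.0448 yaw -0.0874 pitch -0.0111 F tool [3.39 1.62 0.29] M tool [-0.384  0.733 -0.262]
```

Contact with the right upright at depth 134 mm as expected, about 3 N. The side load suggests that the nose is too far to +x, so I ease off and turn the rod in small steps.

```bash
python3 -m jog '[[[0.0015,0,0,0,0,0],[0,0.0003,0,0,0,0.006],[-0.001,0,0,0,0,0],[-0.001,0,0,0,0,0],[0,0,0,0,0,0]]]'>/dev/null; python3 st.py
python3 -m jog '[[[-0.0005,0.0001,0,0,0,0.003],[0,0,0,0,0,0]]]'>/dev/null; python3 st.py
python3 -m jog '[[[0,0.0001,0,0,0,0.003],[0,0,0,0,0,0]]]'>/dev/null; python3 st.py
```

```text
t 33.48 tcp [0.5817 0.031  0.0449] hole-plane x,z [0.5854 0.0643] dist 0.0447 yaw -0.0818 pitch -0.0106 F tool [ 4.15  2.26 -0.38] M tool [-0.372  0.845 -0.256]
t 33.73 tcp [0.5819 0.0309 0.0449] hole-plane x,z [0.5854 0.0643] dist 0.0446 yaw -0.0793 pitch -0.0102 F tool [4.95 2.02 0.89] M tool [-0.357  1.013 -0.281]
t 33.98 tcp [0.582  0.0309 0.0449] hole-plane x,z [0.5854 0.0643] dist 0.0446 yaw -0.0765 pitch -0.0103 F tool [4.28 2.38 0.99] M tool [-0.422  1.009 -0.407]
```

```bash
python3 -m jog '[[[0.0012,0,0,0,0,0],[0,-0.0003,0.0002,0,-0.004,-0.006],[0,0,0,0,0,0],[-0.0012,0,0,0,0,0],[0,0,0,0,0,0]]]'>/dev/null; python3 st.py
python3 -m jog '[[[0,0,0.0002,0,-0.004,0],[0,0,0,0,0,0]]]'>/dev/null; python3 st.py
python3 -m jog '[[[0.0008,0,-0.0006,0,0.012,0],[0,0,0,0,0,0],[-0.0008,0,0,0,0,0],[0,0,0,0,0,0]]]'>/dev/null; python3 st.py
```

```text
t 34.6 tcp [0.5818 0.0308 0.0448] hole-plane x,z [0.5854 0.0643] dist 0.0446 yaw -0.0818 pitch -0.0142 F tool [ 5.8   3.27 -0.54] M tool [-0.382  1.196 -0.272]
t 34.85 tcp [0.5818 0.0307 0.0446] hole-plane x,z [0.5854 0.0643] dist 0.0445 yaw -0.0819 pitch -0.0185 F tool [ 6.16  2.07 -0.54] M tool [-0.382  1.151 -0.221]
t 35.35 tcp [0.5817 0.0309 0.0451] hole-plane x,z [0.5853 0.0643] dist 0.0446 yaw -0.0818 pitch -0.0058 F tool [6.73 1.98 0.59] M tool [-0.385  1.243 -0.251]
```

Not in yet. I back off and find the hole walls by feel (vertical first), to centre the rod in the left and middle holes.

```bash
python3 -m jog '[[[0.003,0,0.0002,0,-0.006,-0.004],[0,0,0,0,0,0],[0,0,0,0,0,0]]]'>/dev/null; python3 st.py
for i in 1 2 3; do python3 -m jog '[[[0,0,-0.0006,0,0,0],[0,0,0,0,0,0]]]'>/dev/null; python3 st.py; done
python3 -m jog '[[[0,0,0.0018,0,0,0],[0,0,0,0,0,0]]]'>/dev/null; python3 st.py
for i in 1 2 3; do python3 -m jog '[[[0,0,0.0006,0,0,0],[0,0,0,0,0,0]]]'>/dev/null; python3 st.py; done
```

```text
t 35.73 tcp [0.5817 0.0313 0.045 ] hole-plane x,z [0.5854 0.0646] dist 0.045 yaw -0.0839 pitch -0.0151 F tool [-0.8   0.79  0.45] M tool [-0.399 -0.013 -0.285]
t 35.98 tcp [0.5814 0.0313 0.0455] hole-plane x,z [0.5851 0.0651] dist 0.0451 yaw -0.0839 pitch -0.015 F tool [-2.38  2.96 -0.03] M tool [-0.421 -0.276 -0.218]
t 36.23 tcp [0.5814 0.0321 0.0461] hole-plane x,z [0.5852 0.0657] dist 0.0459 yaw -0.0845 pitch -0.0142 F tool [-1.58  1.8   0.66] M tool [-0.285 -0.244 -0.207]
t 36.48 tcp [0.5814 0.0323 0.0467] hole-plane x,z [0.5853 0.0662] dist 0.0461 yaw -0.0849 pitch -0.014 F tool [-1.53  0.61  1.  ] M tool [-0.22  -0.257 -0.213]
t 36.73 tcp [0.5816 0.0325 0.0449] hole-plane x,z [0.5855 0.0644] dist 0.0463 yaw -0.0849 pitch -0.0138 F tool [-1.1   2.26  0.38] M tool [-0.254 -0.159 -0.115]
t 36.98 tcp [0.5817 0.0325 0.0445] hole-plane x,z [0.5856 0.064 ] dist 0.0463 yaw -0.0849 pitch -0.0138 F tool [-0.38  1.72 -1.31] M tool [-0.241 -0.143 -0.21 ]
t 37.23 tcp [0.5817 0.0325 0.0441] hole-plane x,z [0.5856 0.0637] dist 0.0463 yaw -0.085 pitch -0.0138 F tool [-0.62  1.35 -5.04] M tool [-0.101 -0.136 -0.132]
t 37.48 tcp [0.5817 0.0326 0.0438] hole-plane x,z [0.5856 0.0633] dist 0.0463 yaw -0.085 pitch -0.0137 F tool [ 0.51  0.41 -7.19] M tool [ 0.053 -0.184 -0.111]
```

```bash
python3 -m jog '[[[0.001,0,-0.003,0,0,0],[0,0,0,0,0,0]]]'>/dev/null; python3 st.py
for i in 1 2 3; do python3 -m jog '[[[0,0,-0.0006,0,0,0],[0,0,0,0,0,0]]]'>/dev/null; python3 st.py; done
```

```text
t 37.73 tcp [0.5814 0.0335 0.046 ] hole-plane x,z [0.5854 0.0655] dist 0.0473 yaw -0.085 pitch -0.0139 F tool [-1.03  2.02  1.46] M tool [-0.24  -0.153 -0.167]
t 37.98 tcp [0.5813 0.0335 0.0465] hole-plane x,z [0.5853 0.066 ] dist 0.0473 yaw -0.085 pitch -0.0138 F tool [-1.6   1.54  1.41] M tool [-0.258 -0.113 -0.194]
t 38.23 tcp [0.5813 0.0335 0.047 ] hole-plane x,z [0.5853 0.0666] dist 0.0473 yaw -0.0851 pitch -0.0138 F tool [-0.6   2.56  2.67] M tool [-0.259 -0.042 -0.271]
t 38.48 tcp [0.5812 0.0336 0.0475] hole-plane x,z [0.5852 0.067 ] dist 0.0473 yaw -0.0852 pitch -0.0138 F tool [-0.99  2.32  7.3 ] M tool [-0.342  0.004 -0.269]
```

Left hole vertical slack spans TCP z .0447–.0468, so the centre is about .0457. I feel pitch next, pivoting on the left hole.

```bash
python3 -m jog '[[[0,0,0.0020,0,0,0],[0,0,0,0,0,0]]]'>/dev/null; python3 st.py
for i in 1 2 3; do python3 -m jog '[[[0,0,0.00025,0,-0.005,0],[0,0,0,0,0,0]]]'>/dev/null; python3 st.py; done
python3 -m jog '[[[0,0,-0.00075,0,0.015,0],[0,0,0,0,0,0]]]'>/dev/null; python3 st.py
for i in 1 2 3; do python3 -m jog '[[[0,0,-0.00025,0,0.005,0],[0,0,0,0,0,0]]]'>/dev/null; python3 st.py; done
```

```text
t 38.73 tcp [0.5816 0.0336 0.0462] hole-plane x,z [0.5856 0.0657] dist 0.0473 yaw -0.0847 pitch -0.0137 F tool [-0.3   1.42  1.28] M tool [-0.161  0.042 -0.151]
t 38.98 tcp [0.5816 0.0335 0.0459] hole-plane x,z [0.5856 0.0657] dist 0.0473 yaw -0.0851 pitch -0.0191 F tool [-0.26  1.11  0.88] M tool [-0.199  0.073 -0.123]
t 39.23 tcp [0.5816 0.0335 0.0455] hole-plane x,z [0.5855 0.0655] dist 0.0473 yaw -0.0851 pitch -0.0241 F tool [-0.32  1.79  0.92] M tool [-0.206  0.018 -0.125]
t 39.48 tcp [0.5815 0.0334 0.0452] hole-plane x,z [0.5855 0.0654] dist 0.0472 yaw -0.0851 pitch -0.0291 F tool [-0.62  1.76  1.95] M tool [-0.258  0.027 -0.221]
t 39.73 tcp [0.5816 0.0332 0.0461] hole-plane x,z [0.5855 0.0656] dist 0.0469 yaw -0.0842 pitch -0.0133 F tool [-0.05  1.04  0.89] M tool [-0.219  0.038 -0.147]
t 39.98 tcp [0.5816 0.0332 0.0462] hole-plane x,z [0.5855 0.0656] dist 0.047 yaw -0.0846 pitch -0.0088 F tool [-0.27  1.72  1.22] M tool [-0.201 -0.029 -0.171]
t 40.23 tcp [0.5816 0.0334 0.0465] hole-plane x,z [0.5855 0.0656] dist 0.0471 yaw -0.0848 pitch -0.0038 F tool [ 0.53  1.06 -0.19] M tool [-0.292  0.036 -0.179]
t 40.48 tcp [0.5815 0.0335 0.0467] hole-plane x,z [0.5855 0.0655] dist 0.0473 yaw -0.085 pitch 0.0013 F tool [0.75 1.64 1.32] M tool [-0.22   0.001 -0.252]
```

Pitch slack is symmetric about the level setting. Now the lateral feel in the left hole.

```bash
python3 -m jog '[[[0,0,0.0007,0,-0.014,0],[0,0,0.0004,0,0,0],[0,0,0,0,0,0]]]'>/dev/null; python3 st.py
for i in 1 2 3; do python3 -m jog '[[[0,0.0006,0,0,0,0],[0,0,0,0,0,0]]]'>/dev/null; python3 st.py; done
python3 -m jog '[[[0,-0.0018,0,0,0,0],[0,0,0,0,0,0]]]'>/dev/null; python3 st.py
for i in 1 2 3; do python3 -m jog '[[[0,-0.0006,0,0,0,0],[0,0,0,0,0,0]]]'>/dev/null; python3 st.py; done
```

```text
t 40.85 tcp [0.5815 0.0337 0.0456] hole-plane x,z [0.5855 0.0651] dist 0.0475 yaw -0.0853 pitch -0.0129 F tool [0.94 2.13 1.02] M tool [-0.237  0.107 -0.202]
t 41.1 tcp [0.5819 0.0337 0.0455] hole-plane x,z [0.5859 0.065 ] dist 0.0475 yaw -0.085 pitch -0.0126 F tool [0.56 0.71 1.44] M tool [-0.137  0.168 -0.157]
t 41.35 tcp [0.582  0.0337 0.0454] hole-plane x,z [0.5861 0.0649] dist 0.0475 yaw -0.085 pitch -0.0126 F tool [ 1.79 -0.35 -0.29] M tool [ 0.143  0.21  -0.085]
t 41.6 tcp [0.5822 0.0337 0.0454] hole-plane x,z [0.5862 0.0649] dist 0.0475 yaw -0.0849 pitch -0.0126 F tool [ 2.3  -2.89 -0.74] M tool [ 0.512  0.268 -0.051]
t 41.85 tcp [0.582  0.0335 0.0457] hole-plane x,z [0.586  0.0652] dist 0.0473 yaw -0.085 pitch -0.0129 F tool [ 1.14 -0.72  0.64] M tool [-0.013  0.344 -0.102]
t 42.1 tcp [0.5817 0.0331 0.0457] hole-plane x,z [0.5856 0.0653] dist 0.0469 yaw -0.0848 pitch -0.0133 F tool [1.39 1.34 0.64] M tool [-0.244  0.152 -0.216]
t 42.35 tcp [0.5809 0.0331 0.0457] hole-plane x,z [0.5849 0.0653] dist 0.0469 yaw -0.085 pitch -0.0133 F tool [-0.37  2.53  0.26] M tool [-0.354  0.043 -0.198]
t 42.6 tcp [0.5803 0.0331 0.0457] hole-plane x,z [0.5843 0.0653] dist 0.0469 yaw -0.085 pitch -0.0132 F tool [-0.37  2.85  0.81] M tool [-0.392 -0.035 -0.281]
```

Centre in x is about .5852, z .0457, yaw .085 (rod tilt in hand included). Probe again there.

```bash
python3 -m jog '[[[0,0.001,0,0,0,0],[0,0,0,0,0,0],[-0.001,0,0,0,0,0],[-0.001,0,0,0,0,0],[-0.0008,0,0,0,0,0],[0,0,0,0,0,0]]]'>/dev/null; python3 st.py
python3 -m jog '[[[-0.0008,0,0,0,0,0],[0,0,0,0,0,0]]]'>/dev/null; python3 st.py
```

```text
t 43.35 tcp [0.5809 0.0309 0.0456] hole-plane x,z [0.5847 0.065 ] dist 0.0447 yaw -0.0851 pitch -0.0125 F tool [1.37 2.21 0.31] M tool [-0.424  0.503 -0.324]
t 43.6 tcp [0.5809 0.0308 0.0456] hole-plane x,z [0.5847 0.065 ] dist 0.0446 yaw -0.0856 pitch -0.0117 F tool [4.64 1.9  0.06] M tool [-0.343  0.937 -0.23 ]
```

```bash
python3 -m jog '[[[0,0.0005,0,0,0,0],[0,0,0,0,0,0]]]'>/dev/null; python3 st.py
python3 -m jog '[[[0,0.0005,0,0,0,0],[0,0,0,0,0,0]]]'>/dev/null; python3 st.py
python3 -m jog '[[[0.0005,-0.00015,0,0,0,-0.004],[0,0,0,0,0,0]]]'>/dev/null; python3 st.py
python3 -m jog '[[[0,-0.00015,0,0,0,-0.004],[0,0,0,0,0,0]]]'>/dev/null; python3 st.py
```

```text
t 43.85 tcp [0.5811 0.0308 0.0455] hole-plane x,z [0.5849 0.0649] dist 0.0446 yaw -0.0857 pitch -0.0117 F tool [4.25 1.12 0.61] M tool [-0.312  0.966 -0.243]
t 44.1 tcp [0.5813 0.0308 0.0455] hole-plane x,z [0.5851 0.0649] dist 0.0446 yaw -0.0855 pitch -0.0118 F tool [4.94 0.9  0.1 ] M tool [-0.196  0.903 -0.197]
t 44.35 tcp [0.5812 0.0308 0.0455] hole-plane x,z [0.5852 0.0649] dist 0.0446 yaw -0.089 pitch -0.0124 F tool [4.47 0.01 0.83] M tool [-0.143  1.034 -0.189]
t 44.6 tcp [0.5812 0.0308 0.0455] hole-plane x,z [0.5853 0.0649] dist 0.0446 yaw -0.0931 pitch -0.0123 F tool [5.15 0.89 0.8 ] M tool [-0.137  1.047 -0.133]
```

I run a small raster of the nose under the same light push (yaw sweep at raised pitch); it will drop in by itself when it meets the hole.

```bash
python3 -m jog '[[[0,0,0.0002,0,-0.004,0],[0,0.0002,0,0,0,0.004],[0,0.0002,0,0,0,0.004],[0,0.0002,0,0,0,0.004],[0,0.0002,0,0,0,0.004],[0,0,0,0,0,0]]]'>/dev/null; python3 st.py
python3 -m jog '[[[0,0,0.0002,0,-0.004,0],[0,-0.0002,0,0,0,-0.004],[0,-0.0002,0,0,0,-0.004],[0,-0.0002,0,0,0,-0.004],[0,-0.0002,0,0,0,-0.004],[0,0,0,0,0,0]]]'>/dev/null; python3 st.py
```

```text
t 45.35 tcp [0.5819 0.0307 0.0453] hole-plane x,z [0.5854 0.0649] dist 0.0445 yaw -0.0775 pitch -0.0165 F tool [ 5.24 -0.51 -0.72] M tool [-0.071  1.043 -0.258]
t 46.1 tcp [0.5813 0.0306 0.0451] hole-plane x,z [0.5854 0.0649] dist 0.0444 yaw -0.0927 pitch -0.0203 F tool [5.5 0.2 0.8] M tool [-0.09   1.061 -0.125]
```

```bash
python3 -m jog '[[[0,0,-0.0006,0,0.012,0],[0,0.0002,0,0,0,0.004],[0,0.0002,0,0,0,0.004],[0,0.0002,0,0,0,0.004],[0,0.0002,0,0,0,0.004],[0,0,0,0,0,0]]]'>/dev/null; python3 st.py
python3 -m jog '[[[0,0,-0.0002,0,0.004,0],[0,-0.0002,0,0,0,-0.004],[0,-0.0002,0,0,0,-0.004],[0,-0.0002,0,0,0,-0.004],[0,-0.0002,0,0,0,-0.004],[0,-0.0002,0,0,0,-0.004],[0,0,0,0,0,0]]]'>/dev/null; python3 st.py
```

```text
t 46.85 tcp [0.5821 0.0309 0.0458] hole-plane x,z [0.5856 0.0651] dist 0.0446 yaw -0.0778 pitch -0.0079 F tool [5.87 0.84 0.66] M tool [ 0.026  1.112 -0.308]
t 47.73 tcp [0.5813 0.0308 0.046 ] hole-plane x,z [0.5856 0.0651] dist 0.0446 yaw -0.0967 pitch -0.0037 F tool [5.69 0.93 0.95] M tool [-0.035  1.096 -0.022]
```

```bash
python3 -m jog '[[[0.0005,-0.0005,0.0004,0,-0.009,0],[0,0.00015,0,0,0,0.003],[0,0.00015,0,0,0,0.003],[0,0.00015,0,0,0,0.003],[0,0.00015,0,0,0,0.003],[0,0.00015,0,0,0,0.003],[0,0.00015,0,0,0,0.003],[0,0,0,0,0,0]]]'>/dev/null; python3 st.py
python3 -m jog '[[[0,0.00015,0,0,0,0.003],[0,0.00015,0,0,0,0.003],[0,0.00015,0,0,0,0.003],[0,0.00015,0,0,0,0.003],[0,0,0,0,0,0]]]'>/dev/null; python3 st.py
```

```text
t 48.73 tcp [0.5819 0.0308 0.0456] hole-plane x,z [0.5854 0.0652] dist 0.0446 yaw -0.0791 pitch -0.014 F tool [4.91 0.83 0.5 ] M tool [-0.044  0.96  -0.25 ]
t 49.35 tcp [0.5824 0.0308 0.0456] hole-plane x,z [0.5853 0.0651] dist 0.0445 yaw -0.0669 pitch -0.014 F tool [4.89 0.57 0.79] M tool [-0.107  0.861 -0.453]
```

Diagnosis: the grip is compliant about pitch and yaw. The middle board has not slid yet: its friction bends the rod to +x (M_z ≈ -0.2), and nose friction held the tip during my sweeps. So I back off, over-rotate to drag the board past the line, return, and check that M_z has relaxed.

```bash
python3 -m jog '[[[0.003,0,0,0,0,0],[0,-0.001,0,0,0,0.008],[0,0,0,0,0,0.008],[0,0,0,0,0,0.008],[0,0,0,0,0,0]]]'>/dev/null; python3 st.py
python3 -m jog '[[[0,0,0,0,0,-0.021],[0,0,0,0,0,-0.021],[0,0,0,0,0,0],[0,0,0,0,0,0]]]'>/dev/null; python3 st.py
```

```text
t 49.98 tcp [0.582  0.0337 0.0458] hole-plane x,z [0.584  0.0654] dist 0.0474 yaw -0.0428 pitch -0.0141 F tool [-2.48  4.19  0.97] M tool [-0.729 -0.474 -0.456]
t 50.48 tcp [0.5803 0.0343 0.0454] hole-plane x,z [0.5844 0.0649] dist 0.0481 yaw -0.0847 pitch -0.0132 F tool [0.75 1.39 0.78] M tool [-0.097 -0.022 -0.12 ]
```

```bash
python3 -m jog '[[[0,0.0003,0,0,0,0.027],[0,0,0,0,0,0.027],[0,0,0,0,0,0.006],[0,0,0,0,0,0]]]'>/dev/null; python3 st.py
python3 -m jog '[[[0,0.0003,0,0,0,-0.03],[0,0,0,0,0,-0.03],[0,0,0,0,0,0],[0,0,0,0,0,0]]]'>/dev/null; python3 st.py
python3 -m jog '[[[-0.0015,0,0,0,0,0],[-0.0015,0,0,0,0,0],[-0.001,0,0,0,0,0],[0,0,0,0,0,0]]]'>/dev/null; python3 st.py
```

```text
t 50.98 tcp [0.5824 0.0342 0.0458] hole-plane x,z [0.5835 0.0653] dist 0.0479 yaw -0.0259 pitch -0.0136 F tool [0.93 4.93 1.26] M tool [-0.845  0.156 -0.617]
t 51.48 tcp [0.5806 0.0334 0.0453] hole-plane x,z [0.5846 0.0649] dist 0.0471 yaw -0.0839 pitch -0.0142 F tool [-0.77  0.13  0.26] M tool [ 0.091  0.018 -0.017]
t 51.98 tcp [0.5821 0.0296 0.0456] hole-plane x,z [0.5857 0.0651] dist 0.0434 yaw -0.0845 pitch -0.0141 F tool [ 0.47 -0.92  1.29] M tool [ 0.109 -0.016 -0.019]
```

It's through: no force, and past the face plane. I push on to the shoulder.

```bash
python3 -m jog '[[[-0.001,0,0,0,0,0],[-0.001,0,0,0,0,0],[-0.001,0,0,0,0,0],[-0.001,0,0,0,0,0],[0,0,0,0,0,0]]]'>/dev/null; python3 st.py
python3 -m jog '[[[-0.002,0,0,0,0,0],[-0.002,0,0,0,0,0],[-0.002,0,0,0,0,0],[0,0,0,0,0,0]]]'>/dev/null; python3 st.py
python3 -m jog '[[[-0.0015,0,0,0,0,0],[-0.0015,0,0,0,0,0],[-0.0015,0,0,0,0,0],[-0.0015,0,0,0,0,0],[0,0,0,0,0,0]]]'>/dev/null; python3 st.py
```

```text
t 52.6 tcp [0.5825 0.0257 0.0457] hole-plane x,z [0.5858 0.0651] dist 0.0394 yaw -0.0846 pitch -0.0141 F tool [-0.33 -0.64  0.97] M tool [ 0.089 -0.025  0.045]
t 53.1 tcp [0.5831 0.0195 0.0458] hole-plane x,z [0.5859 0.0652] dist 0.0332 yaw -0.0844 pitch -0.0142 F tool [ 0.38 -0.53  0.68] M tool [ 0.065 -0.027  0.044]
t 53.73 tcp [0.5836 0.0137 0.0459] hole-plane x,z [0.5859 0.0652] dist 0.0274 yaw -0.0847 pitch -0.0141 F tool [ 0.54 -0.36  1.4 ] M tool [ 0.023  0.045 -0.016]
```

```bash
python3 -m jog '[[[-0.001,0,0,0,0,0],[-0.001,0,0,0,0,0],[-0.0005,0,0,0,0,0],[0,0,0,0,0,0]]]'>/dev/null; python3 st.py
python3 -m jog '[[[-0.001,0,0,0,0,0],[0,0,0,0,0,0]]]'>/dev/null; python3 st.py
python3 -m jog '[[[-0.001,0,0,0,0,0],[0,0,0,0,0,0]]]'>/dev/null; python3 st.py
```

```text
t 54.23 tcp [0.5837 0.0114 0.0459] hole-plane x,z [0.5858 0.0651] dist 0.0251 yaw -0.0848 pitch -0.014 F tool [-0.23 -0.27  0.51] M tool [ 0.043 -0.037 -0.016]
t 54.48 tcp [0.5838 0.0104 0.0459] hole-plane x,z [0.5858 0.0651] dist 0.0241 yaw -0.0849 pitch -0.0139 F tool [-0.13 -0.62  0.86] M tool [ 0.047 -0.005  0.025]
t 54.73 tcp [0.5838 0.0104 0.0459] hole-plane x,z [0.5858 0.0651] dist 0.0241 yaw -0.0855 pitch -0.0128 F tool [2.35 0.16 0.01] M tool [-0.134  0.569 -0.017]
```

The shoulder is against the upright. I release and rise clear.

```bash
python3 -m jog '[[[0,0,0,0,0,0],[0,0,0,0,0,0],[0,0,0,0,0,0],[0,0,0,0,0,0]]]' 0.045; python3 -m jog '[[[0,0,-0.01,0,0,0],[0,0,-0.03,0,0,0],[0,0,-0.05,0,0,0],[0,0,-0.05,0,0,0],[0,0,0,0,0,0],[0,0,0,0,0,0]]]'
python3 - <<'E'
from h import *
f,K,M=snap("wrist");s=get_state()
h=cv2.cvtColor(f,cv2.COLOR_RGB2HSV)
for n,m in(("orange",(h[...,0]>9)&(h[...,0]<19)&(h[...,1]>200)&(h[...,2]>150)),("red",((h[...,0]<5)|(h[...,0]>175))&(h[...,1]>190)&(h[...,2]>60)),("blue",(h[...,0]>105)&(h[...,0]<130)&(h[...,1]>150))):
    k,l,st,ce=cv2.connectedComponentsWithStats(m.astype(np.uint8))
    for i in range(1,k):
        if st[i,4]>250: print(n,st[i],at(K,M,*ce[i],.07).round(4))
E
```

```text
clock: 55.22
tool_pos: [0.5839, 0.0092, 0.0459]
eef_rot: [0.676, 0.736, -0.005, 0.005]
contact_force: [-0.2, 0.1, 0.1]
opening: 0.506
finger_force: 0.0
clock: 55.98
tool_pos: [0.5833, 0.0115, 0.186]
eef_rot: [0.676, 0.737, -0.005, 0.005]
contact_force: [-0.0, 0.4, -0.1]
opening: 0.51
finger_force: 0.0
orange [ 311  195   29   63 1596] [0.5807 0.0117 0.07  ]
red [ 294  285   67   64 3601] [ 0.5881 -0.0555  0.07  ]
```

```bash
python3 -c "
from plant import *
print(finish_job())"
```

```text
the job is handed in; nothing more can be done
None
```

The job is handed in at about 56 s of the 72 s allowed, but no verdict came back: the red spool is in the left bay, and the rod is through all three uprights and both spools with its shoulder felt against the left upright, released, with felt pushes of about 7 N at most.

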